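# Lean the sleeve card on its rest and hold the spring clip open around its top edge

### The job

Take the thick sleeve card out of its slotted rack and lean it back on the display stand, its foot on the base between the low lip and the upright rest and its face against the rest so that it slopes clearly, and let go of it. Then squeeze the spring clip open, take it off the steel plate it is parked on, and finish while holding it squeezed wide open around the middle part of the card's top edge, one jaw tip on each side and the tips well below the edge, without biting, pushing or resting on the card, ready for a note to be slipped in. Leave the other things on the console where they are.

Things in the scene. Friction and masses are not known exactly. Their poses are not given: they have to be found in the camera images.
- card_mid (a point): centre of the sleeve card, a rigid brown cardboard panel with pale faces, 140 (x, width) x 8 (y, thickness) x 160 mm (z, height), about 0.14 kg. It starts upright in the rack, resting on the slot floor, top edge about 175 mm above the console. Axes: x along its width, y square to its face, z from foot to top edge (top edge at z = +80 mm from here). Both faces are alike
- card_foot (a point): middle of the card's bottom edge, 80 mm below card_mid along the card's z, same axes
- card: the same card; its origin and axes are those of card_foot
- rack: fixed dark wooden card rack; origin at the centre of its underside. Base 160 (x) x 90 (y) x 15 mm, two cheeks 120 mm long along x and 10 mm thick rise to 65 mm and leave a slot 12 mm wide in y, centred, floor 15 mm up
- stand: fixed dark wooden display stand; origin at the centre of its underside. Base 160 (x) x 110 (y) x 12 mm; on it a lip 12 mm high along x, from y = -34 to -26 mm; the upright rest (rest) stands at its +y side. The card's foot goes on the base between lip and rest and the card leans with its top towards the stand's +y
- rest: the stand's upright board, 120 mm (x) x 10 mm (y), fixed: origin at the centre of its underside, which is at y = +25 mm, z = 12 mm of the stand; front face at y = +20 mm of the stand, upper front edge 107 mm above the console; two small props 24 mm deep behind it. A card leaning at 0.2 to 0.3 rad from vertical touches that upper edge
- block: fixed clip post: wooden block 70 x 70 x 30 mm, origin at the centre of its underside, with a thin upright steel plate 44 (x) x 4 (y) mm reaching 100 mm above the console; the clip starts closed on the plate's upper edge, tails up
- clip: the steel spring clip, about 0.05 kg, like a large clothes-peg 80 mm tall; origin on its pivot, a coil 14 mm across, about 108 mm above the console at the start. z points from jaws to tails, x along the pivot and the clip's 26 mm width, y is the line along which the tails are squeezed. Between the jaws only the coil block (bottom at z = -8 mm) is in the way above the pads
- clip_grip (a point): point midway between the clip's two tails, 28 mm above the pivot along the clip's z, same axes as the clip: the place to squeeze. The tails are flat plates 40 mm long, spreading to 51 mm over their outer faces at their tops (z = 38 to 42 mm over the pivot) when shut; squeezed right in they stand parallel, 28 mm over their outer faces
- jaw_a (a joint): angle of the jaw on the clip's +y side, rad: about 0 as parked, about 0.30 squeezed right open (hard stop). Both jaws move together. At clip_grip it takes about 6 N on each tail to start opening, 11 N to reach the stop; 25 N holds it firmly there. The jaws reach 40 mm below the pivot with inward pads on the lowest 6 mm; right open the gap between the pads is about 26 mm, 50 mm over the outside
- jaw_b (a joint): the same for the jaw on the clip's -y side
- jaw_a_tip (a point): inner lowest edge of the +y jaw's pad, middle of its width; 40 mm below the pivot, turns with the jaw
- jaw_b_tip (a point): the same on the -y jaw
- jar: glass jar with a steel flip-top lid, 70 mm across, 82 mm tall; loose bystander, to be left alone; origin at the centre of its underside
- adapter: white plastic record adapter, a disc 38 mm across, 10 mm tall; loose bystander, to be left alone; origin at the centre of its underside
- coaster: white ceramic coaster, 96 mm across, 8 mm thick; loose bystander, to be left alone; origin at the centre of its underside
- gauge: steel stylus gauge, a small bar balance 90 x 22 x 22 mm; loose bystander, to be left alone; origin at the centre of its underside
- brush: wooden record brush, 100 x 32 x 32 mm; loose bystander, to be left alone; origin at the centre of its underside
- puck: aluminium record weight, 76 mm across, 50 mm tall; loose bystander, to be left alone; origin at the centre of its underside
There are look-alikes about, which are no part of the job. What is shaped like the stand but green or red is not meant.

How it is judged (in metres and radians):
On the way, in this order (a step that is already met when the one before it is completed fails the run):
1. the card leans on the stand against the rest, released (angle between card_mid's own z axis and vertical between 0.12 and 0.45 rad and contact force between card and rest above 0.03 N and x of card_foot in the frame of stand between -0.04 and 0.04 m and y of card_foot in the frame of stand between -0.03 and 0.018 m and z of card_foot in the frame of stand below 0.022 m and angle between the x axis of card_mid and the x axis of stand, either way round below 0.3 rad and contact force between the fingers and card below 0.1 N and linear speed of card below 0.03 m/s), for 0.3 s.
2. the clip is squeezed open and lifted off its plate (value of joint each of jaw_a, jaw_b above 0.2 rad and distance of clip from where it was at the start of the episode above 0.04 m and contact force between clip and block below 0.05 N and contact force between the fingers and clip above 2 N), for 0.2 s.
At the end, for the whole second after the job is handed in: Card on the stand between lip and rest, leaning 0.12-0.45 rad against the rest, untouched by fingers; clip in the fingers, jaws over 0.2 rad open, one tip each side of the card, 6-40 mm below its top edge, within 45 mm of its middle, pressing it under 1.5 N; all still (all of step 1 and ((y of jaw_a_tip in the frame of card_mid above 0.004 m and y of jaw_b_tip in the frame of card_mid below -0.004 m) or (y of jaw_a_tip in the frame of card_mid below -0.004 m and y of jaw_b_tip in the frame of card_mid above 0.004 m)) and z of jaw_a_tip in the frame of card_mid between 0.04 and 0.074 m and x of jaw_a_tip in the frame of card_mid between -0.045 and 0.045 m and value of joint each of jaw_a, jaw_b above 0.2 rad and z of jaw_b_tip in the frame of card_mid between 0.04 and 0.074 m and x of jaw_b_tip in the frame of card_mid between -0.045 and 0.045 m and contact force between the fingers and clip above 2 N and contact force between clip and card below 1.5 N and contact force between clip and rest below 0.2 N and contact force between clip and stand below 0.2 N and linear speed of clip below 0.03 m/s); the arm keeps its last pose, push and grip.
It fails at once if a bystander is shifted by more than 25 mm (distance of any of jar, adapter, coaster, gauge, brush, puck from where it was at the start of the episode above 0.025 m).
It fails at once if the card falls over (angle between card_mid's own z axis and vertical above 0.9 rad).
It fails at once if the clip is dropped (height (world z) of clip below 0.06 m).
It also fails if it takes over 56 s, if anything falls off the work surface, if the arm or the gripper's body presses on something with over 40 N, if the wrist force passes 120 N, or if a joint passes its speed limit or range.

### The arm

A 6-joint arm with a two-finger parallel gripper is mounted at the origin on the work surface. World frame = base frame: x ahead of the robot, y to its left, z up, the work surface at z = 0. Lengths are in mm, angles in rad, forces in N, time in s.
With the tool pointing down it reaches from about 375 to 975 mm from the base axis. Payload 3.8 kg.
Tool frame: the origin (TCP) lies at the very end of the fingers, on their centre line; the grasp point (between the pads) lies 19 mm behind it; z points along the fingers, y is the line along which they close (so a half turn about z gives the same grasp; the last joint's range is limited). The gripper opens to 85 mm and grips with 20 to 120 N. Pads are 22 mm wide; open, the fingers measure 114 mm over their backs; the gripper's body (76 mm by 85 mm) begins 54 mm behind the grasp point. The pads swing forward as they close: fully open they stand 13 mm farther back than shut.
Start: joints at [1.136, 0.264, 1.604, -0, 1.274, -0.037], TCP at [261.486, 622.288, 231.28] pointing down, gripper open.
Joint ranges: [-2.63, 2.63], [-0.94, 2.18], [0.31, 2.57], [-1.31, 4.45], [0, 2.66], [-2.55, 2.55]. Speed limits (rad/s): [2.57, 2.57, 3.14, 3.14, 3.14, 3.14].

### API

Orientations are given as a unit quaternion [w, x, y, z].
In Python, from rig import robot, optics gives the robot as it stands. The module is installed in compiled form; this text tells all that it offers.
- The arm moves only by the tool play_rows, never from a script. Its argument "motion" is text: rows parted by semicolons, each of 5 numbers parted by spaces: the gripper's target within -1 to 1 (fully open at 1, half-way at 0, shut at -1), then the shift along the tool's x, y, z as a fraction of full scale, then the turn about the tool's z as a fraction of full scale. A call has 1 to 12 rows; each row shifts and turns the commanded pose from where the row before left it, along the tool's axes as they then stand; what a row does not reach is not made up. Full scale, the value 1, is 0.02 m for a shift and 180 degrees for a turn. A row lasts 1/8 s, in which the tool goes at most 62.5 mm and 10.7 degrees, less where a joint would pass 70% of its speed; a pose out of reach is approached as far as the arm can. A call with a number of a shift or a turn outside -1 to 1 is refused whole. A call with a gripper value outside its range is refused whole. The fingers move at their own pace and stop on an object; "grip_force" is the grip in N (left out, the last holds). Time passes only in rows, so rows that do not move let the fingers close. It gives the time, the measured TCP pose, the force, the opening and the grip force at its end, in the units of the state.
- robot.get_state(): the state, without advancing time (a new reading comes with each control period).
- optics.capture(name): name is "side" or "top"; returns the picture (400x640x3 uint8, red, green, blue); there is no depth.
- optics.calibration(name): a dict with "fx", "fy", "cx", "cy" (pixels), "position" and "attitude" of the camera in the world. Camera axes: x right, y down, z forward; pixel columns grow to the right and rows downward; lengths in mm; the calibration is good to about 2 mm. A picture is of the moment at which its call begins. calibration takes no time and is no camera call.
- robot.job_done(): hands the job in; it is judged then, once.
The state is a dict: "t": time; "joint_pos": joint angles; "joint_vel": joint speeds; "effort": joint torques, N m; "eef_pos": TCP position; "eef_rot": TCP orientation; "wrist_force": force on the tool from outside, world axes, zero at the start; "torque": the same for the moment, N m; "gripper_width": finger opening in mm; "grasp_force": force on a finger pad.
Only numpy, scipy, OpenCV 4.12 (cv2) and the standard library are available. Lean on these libraries where they do the work, as an engineer would, in place of code of your own. Each camera call takes 0.05 s, during which the arm holds its last target. There are 200 camera calls.

## Working session

There is one attempt and no reset: what is moved stays moved. The work goes in short steps, Python scripts to look and compute and a tool call to move; the robot and the scene stay as the last step left them, time stands still between calls to the robot, and variables do not carry over. Pictures are saved under pics/ and viewed, at most 10 in all, crops included, and the job is handed in when it is done.

Besides the shell and the picture viewer there is one more tool, called after "Request:" as name(argument=value, ...) on one line, values as JSON. play_rows: Moves the arm, as the interface text tells. Its arguments: {"type":"object","properties":{"motion":{"type":"string"},"grip_force":{"type":"number"}},"required":["motion"]}

```bash
mkdir -p pics; python3 - <<'E'
from rig import robot, optics
import cv2, json
for n in("side","top"):
    im=optics.capture(n); cv2.imwrite(f"pics/{n}0.png",im[:,:,::-1]); print(n,optics.calibration(n))
print(robot.get_state())
E
```

```text
side {'fx': 436.7743504299667, 'fy': 436.7743504299667, 'cx': 319.3112830358045, 'cy': 204.97591547318336, 'position': array([  -8.95765797, -742.47620075,  892.05950128]), 'attitude': array([-0.39565931,  0.86426429, -0.27709313,  0.14042914])}
top {'fx': 433.1895114703679, 'fy': 433.1895114703679, 'cx': 320.935197759633, 'cy': 201.86695652460543, 'position': array([ 437.48380946,   13.63143796, 1584.38161714]), 'attitude': array([-0.01371173,  0.70975596, -0.70366108,  0.03032419])}
{'t': 0.1, 'joint_pos': array([ 1.13610912e+00,  2.64694012e-01,  1.60525500e+00,  2.38281261e-05,
        1.27370272e+00, -3.69242432e-02]), 'joint_vel': array([ 0.0007966 , -0.00054467, -0.00377112,  0.00066808, -0.00046348,
        0.00037478]), 'effort': array([-2.94217489e-04, -5.16711009e+01, -3.68587053e+01, -9.76624119e-05,
        6.19971353e-03,  1.43084418e-05]), 'eef_pos': array([261.19351097, 621.69152816, 230.06612624]), 'eef_rot': array([-2.51600568e-04,  1.97576308e-01,  9.80286969e-01, -9.98385738e-04]), 'wrist_force': array([0.95155343, 0.46612946, 0.31490146]), 'torque': array([ 0.02924428, -0.01003884, -0.00595297]), 'grasp_force': 0.0, 'gripper_width': 85.45312697838001}
```

View pics/top0.png

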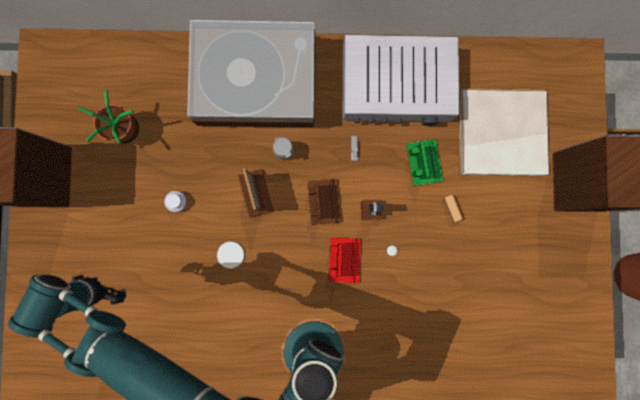

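View pics/side0.png

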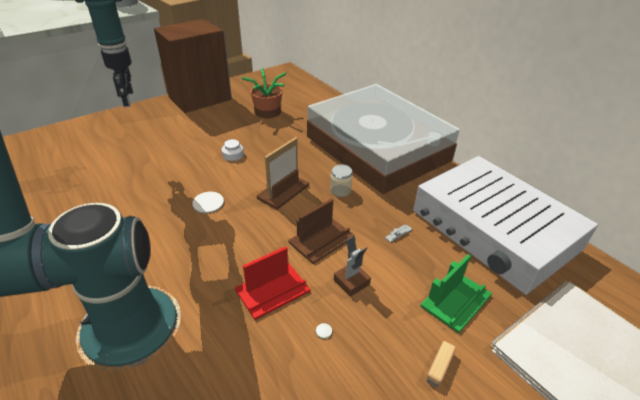

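The top view shows, left to right, the rack with the card at (256,192), the dark stand at (325,202) and the clip post at (375,209). There are three stand-shaped candidates: dark (325,202), green (425,162) and red (345,260). The dark wooden one fits the description, because green and red are excluded. I'll confirm with an enlarged crop.

```bash
python3 - <<'E'
import cv2
t=cv2.imread("pics/top0.png")[165:227,230:400]; cv2.imwrite("pics/tc.png",cv2.resize(t,(782,285),interpolation=cv2.INTER_CUBIC))
t=cv2.imread("pics/side0.png")[130:300,250:380]; cv2.imwrite("pics/sc.png",cv2.resize(t,(455,595),interpolation=cv2.INTER_CUBIC))
E
```

```text
(no output)
```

View pics/tc.png

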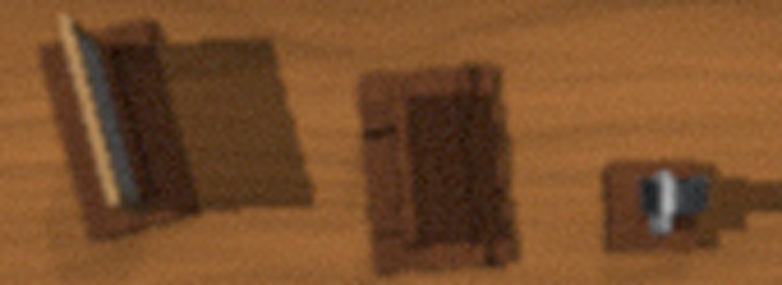

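View pics/sc.png

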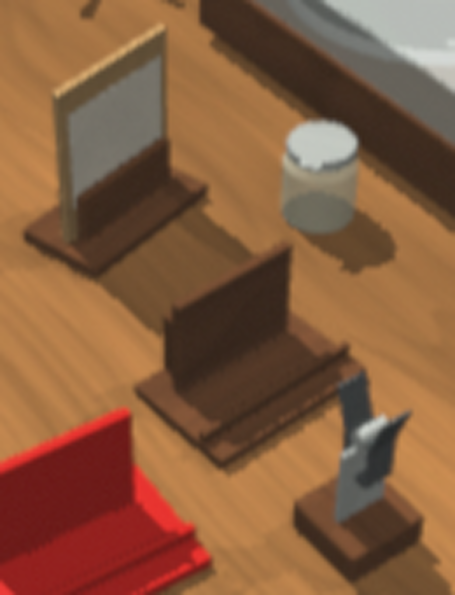

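Both crops confirm it: the dark stand has its rest on the left (world +y) and its lip on the right. The rack with the card is left of it and the clip post is right of it. All are roughly aligned with world x. Next I'll cast rays through the corners.

```bash
cat > h.py <<'E'
import numpy as np, cv2
from rig import robot, optics
from scipy.spatial.transform import Rotation as R
def ray(n,uv):
    c=optics.calibration(n); q=np.array(c['attitude'])
    uv=np.atleast_2d(np.array(uv,float))
    d=np.c_[(uv[:,0]-c['cx'])/c['fx'],(uv[:,1]-c['cy'])/c['fy'],np.ones(len(uv))]
    return np.array(c['position']),R.from_quat(q[[1,2,3,0]]).apply(d)
def onz(n,uv,z):
    p,d=ray(n,uv); return (p+d*((z-p[2])/d[:,2])[:,None])
def pix(n,P):
    c=optics.calibration(n); q=np.array(c['attitude'])
    v=R.from_quat(q[[1,2,3,0]]).inv().apply(np.atleast_2d(P)-c['position'])
    return np.c_[v[:,0]/v[:,2]*c['fx']+c['cx'],v[:,1]/v[:,2]*c['fy']+c['cy']]
T=lambda a:(np.array(a,float)+.5)/4.6-.5+[230,165]
S=lambda a:(np.array(a,float)+.5)/3.5-.5+[250,130]
E
python3 - <<'E'
from h import *
np.set_printoptions(precision=1,suppress=True)
t=cv2.imread("pics/top0.png"); s=cv2.imread("pics/side0.png")
print("card top T",onz("top",T([[66,15],[113,206]]),175))
print("card top S",onz("side",S([[61,96],[164,31]]),175))
# tan mask
sub=t[165:215,238:262].astype(int); m=((sub[...,2]>165)&(sub[...,1]>120)).astype(np.uint8)
n,l,st,c=cv2.connectedComponentsWithStats(m)
i=1+np.argmax(st[1:,4]); ys,xs=np.where(l==i); pts=np.c_[xs+238,ys+165].astype(np.float32)
print(st[i],cv2.minAreaRect(pts)); r=cv2.boxPoints(cv2.minAreaRect(pts)); print(onz("top",r,175),onz("top",[pts.mean(0)],175))
print("rack base T", onz("top",T([[40,45],[90,240],[198,212]]),15))
print("rack base S", onz("side",S([[25,233],[95,275],[207,188]]),[15,0,15][0]))
print("stand T",onz("top",T([[360,75],[378,270],[520,262],[500,65]]),12))
print("stand S",onz("side",S([[137,385],[222,460],[362,362]]),12))
print("rest top front S",onz("side",S([[176,320],[292,248]]),107))
print("rest top T",onz("top",T([[408,97],[412,240]]),107))
print("block T",onz("top",T([[605,165],[608,250],[716,245],[712,163]]),30))
print("block S",onz("side",S([[294,510],[356,568],[422,518]]),30))
E
```

```text
card top T [[634.3 233.  175. ]
 [499.  197.4 175. ]]
card top S [[504.5 187.7 175. ]
 [631.5 224.  175. ]]
[ 5  4  6 18 22] ((245.62692260742188, 177.46536254882812), (17.716569900512695, 1.315587043762207), 74.74488067626953)
[[630.3 237.1 175. ]
 [631.5 233.  175. ]
 [575.6 216.8 175. ]
 [574.4 220.9 175. ]] [[604.9 227.1 175. ]]
rack base T [[632.6 277.8  15. ]
 [479.2 235.7  15. ]
 [501.9 151.5  15. ]]
rack base S [[479.4 225.3  15. ]
 [500.5 140.2  15. ]
 [653.2 186.9  15. ]]
stand T [[ 611.8   25.3   12. ]
 [ 457.6    9.6   12. ]
 [ 464.8 -102.4   12. ]
 [ 621.   -85.8   12. ]]
stand S [[457.9   7.9  12. ]
 [467.  -98.   12. ]
 [625.4 -75.9  12. ]]
rest top front S [[469.8 -31.6 107. ]
 [594.6 -13.9 107. ]]
rest top T [[585.2 -11.3 107. ]
 [478.8 -15.1 107. ]]
block T [[ 541.  -167.4   30. ]
 [ 474.4 -169.9   30. ]
 [ 479.  -254.7   30. ]
 [ 543.3 -251.6   30. ]]
block S [[ 471.9 -181.4   30. ]
 [ 475.4 -248.8   30. ]
 [ 544.  -241.2   30. ]]
```

```bash
python3 - <<'E'
import cv2
t=cv2.imread("pics/top0.png"); 
for r,a,b in((188,238,272),(206,304,346),(214,358,392)):
    print(r,[(a+i,*map(int,p[::-1])) for i,p in enumerate(t[r,a:b])])
s=cv2.imread("pics/side0.png")
for c,a,b in((282,140,210),):
    print("side col",c,[(a+i,*map(int,p[::-1])) for i,p in enumerate(s[a:b,c])])
E
```

```text
188 [(238, 158, 102, 50), (239, 160, 105, 56), (240, 153, 99, 50), (241, 125, 80, 40), (242, 103, 61, 33), (243, 98, 58, 38), (244, 98, 57, 34), (245, 94, 56, 32), (246, 96, 56, 34), (247, 124, 88, 53), (248, 161, 119, 74), (249, 174, 134, 88), (250, 137, 106, 71), (251, 86, 72, 64), (252, 62, 64, 58), (253, 67, 62, 63), (254, 68, 52, 46), (255, 64, 45, 33), (256, 56, 32, 13), (257, 42, 28, 14), (258, 49, 31, 22), (259, 54, 32, 21), (260, 56, 33, 11), (261, 60, 34, 26), (262, 57, 35, 14), (263, 60, 33, 20), (264, 69, 43, 34), (265, 65, 40, 27), (266, 59, 34, 16), (267, 85, 56, 35), (268, 93, 57, 28), (269, 94, 66, 33), (270, 95, 62, 31), (271, 99, 62, 28)]
206 [(304, 143, 94, 48), (305, 137, 86, 46), (306, 137, 91, 50), (307, 135, 89, 44), (308, 136, 88, 52), (309, 114, 68, 34), (310, 100, 60, 38), (311, 96, 57, 35), (312, 96, 56, 34), (313, 89, 51, 35), (314, 92, 54, 34), (315, 93, 57, 37), (316, 86, 49, 36), (317, 89, 54, 34), (318, 93, 54, 33), (319, 75, 46, 24), (320, 59, 36, 26), (321, 55, 32, 16), (322, 62, 34, 20), (323, 69, 42, 25), (324, 68, 40, 27), (325, 67, 42, 27), (326,
[... 1783 characters left out ...]
(174, 118, 115, 105), (175, 121, 116, 106), (176, 120, 116, 106), (177, 116, 111, 100), (178, 101, 91, 80), (179, 85, 65, 51), (180, 80, 55, 38), (181, 70, 49, 35), (182, 61, 42, 30), (183, 60, 42, 31), (184, 59, 41, 30), (185, 59, 41, 29), (186, 59, 42, 31), (187, 58, 41, 29), (188, 58, 41, 29), (189, 57, 40, 28), (190, 57, 40, 29), (191, 58, 40, 28), (192, 61, 43, 31), (193, 68, 46, 34), (194, 76, 52, 37), (195, 81, 56, 39), (196, 80, 55, 38), (197, 79, 54, 38), (198, 80, 53, 37), (199, 82, 56, 39), (200, 81, 55, 38), (201, 80, 54, 38), (202, 76, 52, 36), (203, 67, 46, 33), (204, 61, 42, 31), (205, 80, 56, 37), (206, 102, 72, 45), (207, 113, 79, 49), (208, 113, 80, 50), (209, 112, 79, 49)]
```

```bash
python3 - <<'E'
from h import *
np.set_printoptions(precision=1,suppress=True)
print("card",onz("top",[[248.8,188]],175),onz("side",[[282,146]],175))
print("stand row206",onz("top",[[308.8,206],[339.6,206]],12), "rest front edge",onz("top",[[319,206]],107))
print("block",onz("top",[[360.8,214],[380.6,214]],30),"plate",onz("top",[[373.2,214]],100))
t=cv2.imread("pics/top0.png");s=cv2.imread("pics/side0.png")
a=cv2.resize(t[195:225,355:390],None,fx=10,fy=10,interpolation=cv2.INTER_CUBIC)
b=cv2.resize(s[228:298,328:375],None,fx=8,fy=8,interpolation=cv2.INTER_CUBIC)
o=np.zeros((560,740,3),np.uint8);o[:300,:350]=a;o[:,360:360+376]=b;cv2.imwrite("pics/clip.png",o)
E
```

```text
card [[568.6 216.  175. ]] [[571.8 213.2 175. ]]
stand row206 [[520.3  21.   12. ]
 [521.3 -91.   12. ]] rest front edge [[515.6 -14.2 107. ]]
block [[ 492.2 -166.3   30. ]
 [ 492.8 -237.8   30. ]] plate [[ 490.1 -201.   100. ]]
```

View pics/clip.png

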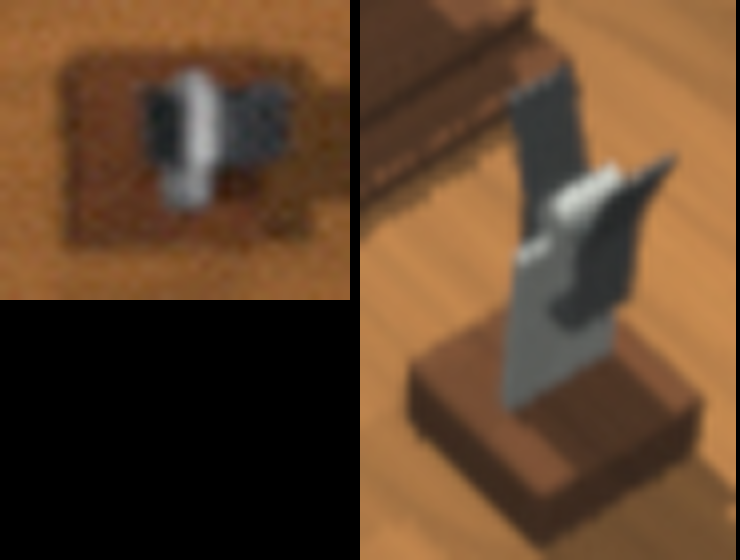

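Request:
play_rows(motion="1 0 0 0 -0.0525;1 0 0 0 -0.0525;1 0 0 0 -0.0525;1 0 0 0 -0.0525;1 -0.395 -0.985 0 0;1 -0.395 -0.985 0 0;1 -0.395 -0.985 0 0;1 -0.395 -0.985 0 0;1 -0.395 -0.985 0 0;1 -0.395 -0.985 0 0;1 -0.395 -0.985 0 0;1 -0.395 -0.985 0 0")

```text
t: 1.6
eef_pos: [364.2, 485.3, 231.3]
eef_rot: [0.0, -0.131, 0.991, 0.0]
wrist_force: [0.6, -0.8, -0.7]
gripper_width: 85.4
grasp_force: 0.0
```

Request:
play_rows(motion="1 -0.395 -0.985 0 0;1 -0.395 -0.985 0 0;1 -0.395 -0.985 0 0;1 -0.395 -0.985 0 0;1 -0.395 -0.985 0 0;1 -0.395 -0.985 0 0;1 -0.395 -0.985 0 0;1 -0.395 -0.985 0 0;1 -0.395 -0.985 0 0;1 -0.395 -0.985 0 0;1 -0.395 -0.985 0 0;1 -0.395 -0.985 0 0")

```text
t: 3.1
eef_pos: [517.0, 281.5, 231.3]
eef_rot: [0.0, -0.131, 0.991, -0.0]
wrist_force: [-1.3, 1.0, 0.9]
gripper_width: 85.2
grasp_force: 0.0
```

```bash
cat >> h.py <<'E'
def togo(x,y,z,psi):
    s=robot.get_state(); q=s['eef_rot']; M=R.from_quat(q[[1,2,3,0]]).as_matrix()
    d=M.T@(np.array([x,y,z])-s['eef_pos'])/20; p=np.arctan2(-M[0,1],M[1,1])
    print("t",round(s['t'],2),"pos",s['eef_pos'].round(1),"psi",p.round(3),"shift frac",d.round(3),"turn frac",round(-(psi-p)/np.pi,4),"w",round(s['gripper_width'],1),"F",s['wrist_force'].round(1),s['grasp_force'])
if __name__=="__main__":
    import sys; togo(*map(float,sys.argv[1:5]))
E
python3 h.py 567 214.5 140 .263
```

```text
t 3.1 pos [517.  281.5 231.3] psi 0.262 shift frac [-1.548 -3.884  4.564] turn frac -0.0003 w 85.2 F [-1.3  1.   0.9] 0.0
```

Request:
play_rows(motion="1 -0.387 -0.971 0 0;1 -0.387 -0.971 0 0;1 -0.387 -0.971 0 0;1 -0.387 -0.971 0 0;1 0 0 0.5 0;1 0 0 0.5 0;1 0 0 0.5 0;1 0 0 0.5 0;1 0 0 0 0")

```text
t: 4.22
eef_pos: [565.0, 215.7, 189.7]
eef_rot: [-0.001, -0.131, 0.991, -0.0]
wrist_force: [-0.7, -0.5, -0.2]
gripper_width: 85.5
grasp_force: 0.0
```

```bash
python3 - <<'E'
from h import *
togo(567,214.5,140,.263)
a=optics.capture("top")[150:230,210:290,::-1]; b=optics.capture("side")[70:220,230:340,::-1]
o=np.zeros((600,800,3),np.uint8);o[:340,:340]=cv2.resize(a,(340,340),interpolation=2);b=cv2.resize(b,(440,600),interpolation=2);o[:,350:790]=b;cv2.imwrite("pics/g1.png",o)
E
```

```text
t 4.22 pos [565.  215.7 189.7] psi 0.263 shift frac [-0.088 -0.085  2.484] turn frac -0.0001 w 85.5 F [-0.7 -0.5 -0.2] 0.0
```

View pics/g1.png

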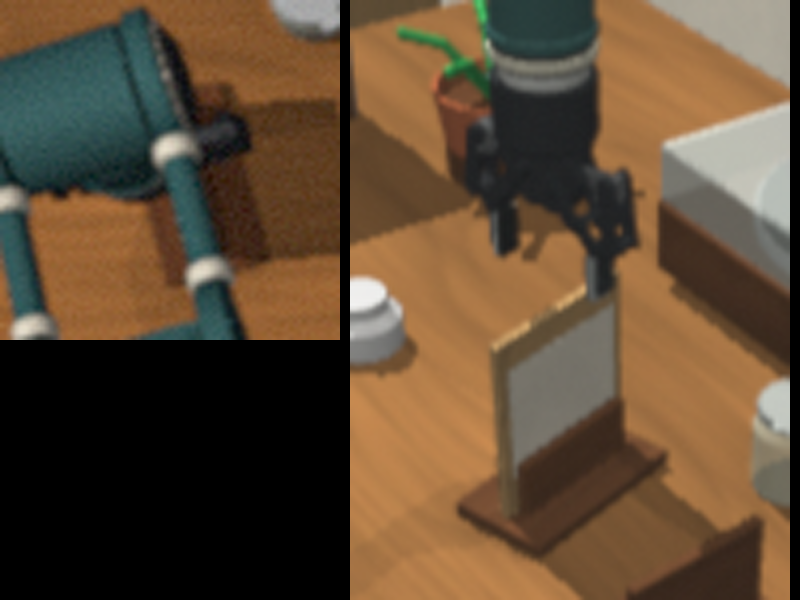

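Fingers straddle the card's top edge (side crop: tips at (505,250) and (600,290), card top middle at (557,315)). I'll descend and close gently.

Request:
play_rows(motion="1 -0.04 -0.04 0.5 0;1 -0.04 -0.04 0.5 0;1 0 0 0.5 0;1 0 0 0.5 0;1 0 0 0.5 0;-0.5 0 0 0 0;-0.5 0 0 0 0;-0.5 0 0 0 0;-0.5 0 0 0 0", grip_force=20)

```text
t: 5.45
eef_pos: [568.4, 214.6, 141.8]
eef_rot: [0.0, -0.131, 0.991, 0.0]
wrist_force: [-0.8, -0.1, 0.3]
gripper_width: 21.2
grasp_force: 0.0
```

Request:
play_rows(motion="-0.7 0 0 0 0;-0.7 0 0 0 0")

```text
t: 5.7
eef_pos: [568.1, 214.5, 141.4]
eef_rot: [0.0, -0.131, 0.991, 0.0]
wrist_force: [0.5, -0.0, 0.0]
gripper_width: 13.2
grasp_force: 0.0
```

Request:
play_rows(motion="-0.78 0 0 0 0;-0.78 0 0 0 0")

```text
t: 5.95
eef_pos: [568.1, 214.5, 141.3]
eef_rot: [-0.0, -0.131, 0.991, -0.0]
wrist_force: [-0.0, -0.4, -0.2]
gripper_width: 9.2
grasp_force: 0.0
```

Request:
play_rows(motion="-1 0 0 0 0;-1 0 0 0 0;-1 0 0 0 0", grip_force=35)

```text
t: 6.32
eef_pos: [568.2, 214.6, 141.3]
eef_rot: [0.0, -0.131, 0.991, 0.0]
wrist_force: [0.2, 1.5, -0.4]
gripper_width: 7.3
grasp_force: 34.8
```

Request:
play_rows(motion="-1 0 0 -0.5 0;-1 0 0 -0.8 0;-1 0 0 -0.8 0;-1 0 0 -0.8 0;-1 0 0 -0.8 0;-1 0 0 -0.8 0;-1 0 0 -0.8 0;-1 0 0 -0.8 0;-1 0 0 -0.5 0")

```text
t: 7.45
eef_pos: [568.5, 214.6, 274.8]
eef_rot: [0.001, -0.131, 0.991, 0.0]
wrist_force: [0.0, -0.2, -1.7]
gripper_width: 7.6
grasp_force: 34.5
```

```bash
python3 - <<'E'
from h import *
# foot target at stand y=-12; stand centre (540,-36), yaw .11
psi=.11; c=np.array([540,-36.]); p=c-12*np.array([-np.sin(psi),np.cos(psi)]); print(p)
togo(p[0],p[1],270,psi)
E
```

```text
[541.31733961 -47.92747318]
t 7.45 pos [568.5 214.6 274.8] psi 0.262 shift frac [  4.712 -12.328   0.232] turn frac 0.0484 w 7.6 F [ 0.  -0.2 -1.7] 34.519275426864624
```

Request:
play_rows(motion="-1 0 0 0 0.0484;-1 0.2 -0.5 0 0;-1 0.2 -0.9 0 0;-1 0.2 -0.9 0 0;-1 0.2 -0.9 0 0;-1 0.2 -0.9 0 0;-1 0.2 -0.9 0 0;-1 0.2 -0.9 0 0;-1 0.2 -0.9 0 0;-1 0.2 -0.9 0 0;-1 0.2 -0.9 0 0;-1 0.2 -0.9 0 0")

```text
t: 8.95
eef_pos: [545.1, 19.6, 273.3]
eef_rot: [0.0, -0.055, 0.998, 0.0]
wrist_force: [-0.3, -0.3, -1.2]
gripper_width: 7.9
grasp_force: 34.5
```

Request:
play_rows(motion="-1 0.2 -0.9 0 0;-1 0.2 -0.9 0 0;-1 0.2 -0.9 0 0;-1 0 -0.5 0 0;-1 0 0 0 0;-1 0 0 0 0")

```text
t: 9.7
eef_pos: [540.4, -43.8, 273.3]
eef_rot: [-0.0, -0.055, 0.998, 0.0]
wrist_force: [0.1, -0.2, -1.1]
gripper_width: 7.3
grasp_force: 34.5
```

```bash
python3 h.py 541 -45 165 .11
```

```text
t 9.7 pos [540.4 -43.8 273.3] psi 0.11 shift frac [-0.025 -0.065  5.413] turn frac -0.0 w 7.3 F [ 0.1 -0.2 -1.1] 34.54529106616974
```

Request:
play_rows(motion="-1 0 -0.06 0.7 0;-1 0 0 0.7 0;-1 0 0 0.7 0;-1 0 0 0.7 0;-1 0 0 0.7 0;-1 0 0 0.7 0;-1 0 0 0.7 0;-1 0 0 0.4 0;-1 0 0 0 0")

```text
t: 10.82
eef_pos: [539.9, -45.3, 166.4]
eef_rot: [-0.001, -0.055, 0.998, 0.0]
wrist_force: [-0.3, 0.4, -2.1]
gripper_width: 7.5
grasp_force: 34.5
```

```bash
python3 - <<'E'
from h import *
togo(541,-45,140,.11)
b=optics.capture("side")[:,:,::-1]; cv2.imwrite("pics/s2full.png",b)
c=b[150:290,270:380];c=cv2.resize(c,(471,600),interpolation=2);cv2.imwrite("pics/s2.png",c)
E
```

```text
t 10.82 pos [539.9 -45.3 166.4] psi 0.11 shift frac [-0.06   0.007  1.319] turn frac -0.0 w 7.5 F [-0.3  0.4 -2.1] 34.48384881019592
```

View pics/s2.png

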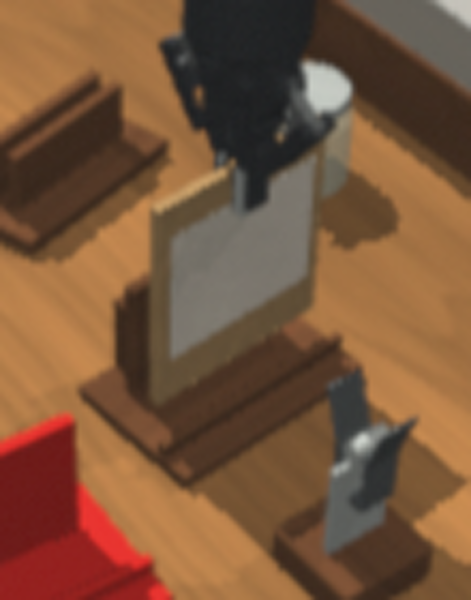

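```bash
python3 - <<'E'
from h import *
np.set_printoptions(precision=1,suppress=True)
U=lambda a:(np.array(a,float)+.5)/4.286-.5+[270,150]
psi=.11;c=np.array([540,-33.])
def st(P): d=P[:,:2]-c; return np.c_[d@[np.cos(psi),np.sin(psi)],d@[-np.sin(psi),np.cos(psi)]]
print("card front foot corners",st(onz("side",U([[163,403],[315,302]]),40)))
print("base corners",st(onz("side",U([[82,388],[188,478],[357,357]]),12)))
print("lip near end",st(onz("side",U([[160,438],[172,447]]),24)),"lip far",st(onz("side",U([[340,340]]),24)))
E
```

```text
card front foot corners [[-65.6 -18.1]
 [ 74.9 -14. ]]
base corners [[-78.5  48.2]
 [-79.1 -57.5]
 [ 80.3 -51.2]]
lip near end [[-77.1 -28.4]
 [-76.5 -39.3]] lip far [[ 73.9 -40.2]]
```

Request:
play_rows(motion="-1 0 0 0.5 0;-1 0 0 0.5 0;-1 0 0 0.2 0;-1 0 0 0.1 0;-1 0 0 0 0")

```text
t: 11.5
eef_pos: [540.4, -45.3, 141.2]
eef_rot: [-0.0, -0.055, 0.998, 0.0]
wrist_force: [0.3, -0.3, -1.3]
gripper_width: 7.4
grasp_force: 34.5
```

Request:
play_rows(motion="-1 0 0 0.1 0;-1 0 0 0 0")

```text
t: 11.75
eef_pos: [540.5, -45.3, 139.3]
eef_rot: [0.0, -0.055, 0.998, -0.0]
wrist_force: [0.1, 0.7, -2.0]
gripper_width: 7.4
grasp_force: 34.5
```

Request:
play_rows(motion="-1 0 0 0.1 0;-1 0 0 0 0")

```text
t: 12.0
eef_pos: [540.9, -45.4, 138.3]
eef_rot: [0.0, -0.055, 0.998, -0.0]
wrist_force: [-1.8, -0.5, 4.2]
gripper_width: 7.7
grasp_force: 35.4
```

Request:
play_rows(motion="-0.4 0 0 0 0;-0.4 0 0 0 0;-0.4 0 0 0 0;-0.4 0 0 0 0", grip_force=20)

```text
t: 12.5
eef_pos: [540.4, -45.3, 137.1]
eef_rot: [-0.0, -0.055, 0.998, 0.0]
wrist_force: [-0.9, 0.3, 0.4]
gripper_width: 25.3
grasp_force: 0.0
```

Request:
play_rows(motion="-0.4 0 0.2 0 0;-0.4 0 0.2 0 0;-0.4 0 0.2 0 0;-0.4 0 0.2 0 0;-0.4 0 0.2 0 0;-0.4 0 0.2 0 0;-0.4 0 0.2 0 0;-0.4 0 0 0 0")

```text
t: 13.5
eef_pos: [537.3, -17.1, 137.3]
eef_rot: [-0.0, -0.055, 0.998, 0.0]
wrist_force: [-0.3, -1.0, 0.1]
gripper_width: 25.6
grasp_force: 0.1
```

Request:
play_rows(motion="-0.4 0 0.15 0 0;-0.4 0 0.15 0 0;-0.4 0 0 0 0")

```text
t: 13.88
eef_pos: [536.7, -11.4, 137.3]
eef_rot: [-0.0, -0.055, 0.998, -0.0]
wrist_force: [0.3, 0.3, -0.0]
gripper_width: 25.2
grasp_force: 0.0
```

```bash
python3 - <<'E'
from h import *
togo(541,-45,140,.11)
b=optics.capture("side")[:,:,::-1]; cv2.imwrite("pics/s3full.png",b)
c=b[150:290,270:380];c=cv2.resize(c,(471,600),interpolation=2);cv2.imwrite("pics/s3.png",c)
E
```

```text
t 13.88 pos [536.7 -11.4 137.3] psi 0.11 shift frac [-0.031 -1.695 -0.137] turn frac 0.0 w 25.2 F [ 0.3  0.3 -0. ] 0.0
```

View pics/s3.png

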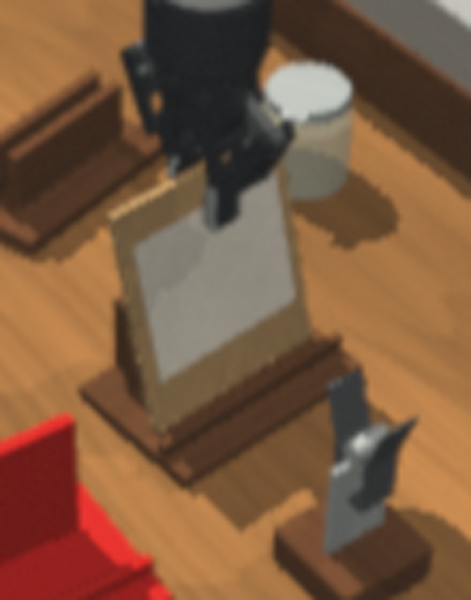

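The card is tilted back with its foot near the lip (near corner (160,433)). Next I'll open and withdraw upward.

Request:
play_rows(motion="-0.4 0 0.1 0 0;-0.3 0 0 0 0;-0.2 0 0 0 0;0 0 0 0 0;0.3 0 0 0 0;0.5 0 0 0 0;0.5 0 0 -0.5 0;0.5 0 0 -0.8 0;0.5 0 0 -1 0;0.5 0 0 -1 0;1 0 0 -1 0;1 0 0 -1 0")

```text
t: 15.42
eef_pos: [536.9, -9.5, 245.5]
eef_rot: [0.001, -0.055, 0.998, -0.0]
wrist_force: [-0.0, 0.3, -0.1]
gripper_width: 85.4
grasp_force: 0.0
```

```bash
python3 - <<'E'
from h import *
np.set_printoptions(precision=1,suppress=True)
# clip pose estimates
a=np.array([[215,125]])/10-.05*9+[355,195]; print("tails mid T",onz("top",a,148))
b=np.array([[238.5,125]])/8-.44+[328,228]; print("tails mid S",onz("side",b,148))
b=np.array([[[590-360,193]]])[0]/8-.44+[328,228]; print("coil S",onz("side",b,115)); print("coil T",onz("top",np.array([[200,115]])/10-.45+[355,195],115))
togo(507,-208,235,.07)
b=optics.capture("side")[:,:,::-1]; cv2.imwrite("pics/s4full.png",b)
c=b[150:290,270:380];c=cv2.resize(c,(471,600),interpolation=2);cv2.imwrite("pics/s4.png",c)
E
```

```text
tails mid T [[ 511.7 -203.5  148. ]]
tails mid S [[ 513.7 -211.6  148. ]]
coil S [[ 515.9 -209.   115. ]]
coil T [[ 516.7 -203.4  115. ]]
t 15.43 pos [536.9  -9.5 245.5] psi 0.11 shift frac [ 2.6 -9.7  0.5] turn frac 0.0127 w 85.4 F [-0.   0.3 -0.1] 0.0
```

View pics/s4.png

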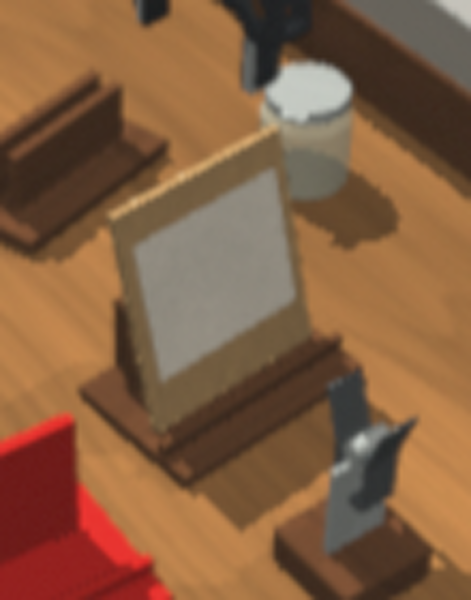

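The card now leans on the rest with the fingers clear of it (side crop: top edge (110,215)–(278,128), foot inside the lip). Next is the clip.

Request:
play_rows(motion="1 0 0 0 0.0127;1 0.18 -0.977 0 0;1 0.18 -0.977 0 0;1 0.18 -0.977 0 0;1 0.18 -0.977 0 0;1 0.18 -0.977 0 0;1 0.18 -0.977 0 0;1 0.18 -0.977 0 0;1 0.18 -0.977 0 0;1 0.18 -0.977 0 0;1 0.18 -0.977 0 0;1 0 0 0 0")

```text
t: 16.98
eef_pos: [514.1, -208.4, 243.2]
eef_rot: [-0.0, -0.034, 0.999, -0.0]
wrist_force: [0.2, 0.5, 0.9]
gripper_width: 85.2
grasp_force: 0.0
```

Request:
play_rows(motion="1 0 0 0.5 0;1 0 0 1 0;1 0 0 1 0;1 0 0 1 0;1 0 0 1 0;1 0 0 1 0;1 0 0 0.7 0;1 0 0 0.2 0;1 0 0 0 0", grip_force=30)

```text
t: 18.1
eef_pos: [514.3, -206.9, 115.2]
eef_rot: [-0.0, -0.035, 0.999, 0.0]
wrist_force: [0.0, 0.3, 0.4]
gripper_width: 85.5
grasp_force: 0.0
```

```bash
python3 - <<'E'
from h import *
togo(514,-207,117,.07)
t=optics.capture("top")[:,:,::-1]; cv2.imwrite("pics/t5.png",t)
for r in (180,192,204,216): print(r,[(305+i,int(p[2]),int(p[1]),int(p[0])) for i,p in enumerate(t[r,305:340])])
E
```

```text
t 18.1 pos [ 514.3 -206.9  115.2] psi 0.07 shift frac [ 0.014 -0.002 -0.092] turn frac 0.0 w 85.5 F [0.  0.3 0.4] 0.0
180 [(305, 147, 92, 49), (306, 143, 93, 49), (307, 140, 91, 47), (308, 139, 87, 46), (309, 131, 85, 47), (310, 127, 82, 44), (311, 120, 75, 40), (312, 127, 89, 52), (313, 166, 122, 77), (314, 187, 143, 93), (315, 147, 116, 76), (316, 88, 66, 44), (317, 69, 50, 32), (318, 74, 56, 28), (319, 97, 69, 42), (320, 96, 66, 37), (321, 103, 70, 40), (322, 106, 70, 45), (323, 102, 66, 39), (324, 94, 56, 28), (325, 106, 67, 36), (326, 105, 65, 32), (327, 109, 65, 39), (328, 103, 63, 32), (329, 98, 60, 39), (330, 93, 58, 34), (331, 82, 51, 30), (332, 73, 44, 35), (333, 67, 40, 22), (334, 89, 56, 30), (335, 96, 56, 34), (336, 98, 56, 30), (337, 98, 60, 33), (338, 98, 61, 33), (339, 132, 88, 46)]
192 [(305, 155, 100, 52), (306, 165, 109, 60), (307, 156, 100, 52), (308, 131, 83, 45), (309, 98, 57, 30), (310, 89, 51, 35), (311, 89, 52, 33), (312, 81, 45, 26), (313, 99, 71, 43), (314, 158, 120, 77), (315, 179, 135, 88), (316, 148, 111, 68), (317, 87, 67, 49), (318, 79, 69, 61), (319, 
[... 1058 characters left out ...]
(339, 68, 36, 28)]
216 [(305, 154, 99, 53), (306, 148, 94, 48), (307, 144, 95, 49), (308, 148, 98, 51), (309, 142, 93, 48), (310, 122, 78, 44), (311, 93, 60, 36), (312, 77, 48, 30), (313, 77, 48, 28), (314, 78, 46, 27), (315, 81, 45, 29), (316, 117, 86, 55), (317, 169, 126, 83), (318, 172, 130, 84), (319, 128, 99, 61), (320, 87, 71, 61), (321, 85, 80, 72), (322, 93, 85, 84), (323, 92, 85, 80), (324, 93, 89, 83), (325, 98, 91, 86), (326, 100, 91, 84), (327, 93, 83, 76), (328, 73, 62, 46), (329, 70, 51, 36), (330, 73, 55, 34), (331, 65, 40, 28), (332, 54, 37, 22), (333, 53, 28, 15), (334, 66, 37, 29), (335, 62, 37, 17), (336, 69, 41, 27), (337, 60, 38, 20), (338, 58, 33, 25), (339, 54, 26, 9)]
```

Request:
play_rows(motion="0.2 0 0 0 0;0.2 0 0 0 0;0 0 0 0 0;0 0 0 0 0")

```text
t: 18.65
eef_pos: [515.6, -207.8, 117.6]
eef_rot: [0.001, -0.035, 0.999, -0.001]
wrist_force: [-1.8, -0.5, 7.1]
gripper_width: 43.0
grasp_force: 7.9
```

Request:
play_rows(motion="-0.2 0 0 0 0;-0.2 0 0 0 0")

```text
t: 18.9
eef_pos: [516.4, -208.6, 118.8]
eef_rot: [0.002, -0.035, 0.999, -0.002]
wrist_force: [-1.7, -1.0, 10.6]
gripper_width: 34.5
grasp_force: 9.5
```

```bash
python3 - <<'E'
from h import *
np.set_printoptions(precision=1,suppress=True)
t=cv2.imread("pics/t5.png").astype(int)
rows=range(168,232);out=[]
for r in rows:
    p=t[r,308:324]; w=np.clip(p[:,2]-120,0,None)*(p[:,1]>98)*(p[:,0]>62)
    out.append((r,(w@np.arange(308,324)/w.sum()).round(1) if w.sum()>60 else None))
print(out)
print("top edge T z165",onz("top",[[314,180],[316.1,204],[317.6,216]],165))
U=lambda a:(np.array(a,float)+.5)/4.286-.5+[270,150]
print("front-top S",onz("side",U([[112,218],[279,132]]),165))
print("front-foot S",onz("side",U([[160,430],[308,348]]),13))
E
```

```text
[(168, None), (169, None), (170, None), (171, None), (172, None), (173, None), (174, None), (175, None), (176, None), (177, None), (178, np.float64(313.9)), (179, np.float64(313.8)), (180, np.float64(313.9)), (181, np.float64(313.9)), (182, np.float64(313.9)), (183, np.float64(313.9)), (184, np.float64(313.9)), (185, np.float64(314.1)), (186, np.float64(314.5)), (187, np.float64(314.8)), (188, np.float64(314.8)), (189, np.float64(314.9)), (190, np.float64(314.9)), (191, np.float64(314.9)), (192, np.float64(314.9)), (193, np.float64(314.9)), (194, np.float64(315.1)), (195, np.float64(315.1)), (196, np.float64(315.2)), (197, np.float64(315.7)), (198, np.float64(315.9)), (199, np.float64(315.9)), (200, np.float64(315.9)), (201, np.float64(315.9)), (202, np.float64(315.9)), (203, np.float64(315.9)), (204, np.float64(316.0)), (205, np.float64(316.1)), (206, np.float64(316.3)), (207, np.float64(316.8)), (208, np.float64(316.9)), (209, np.float64(317.0)), (210, np.float64(316.9)), (211, np.float64(316.8)), (212, np.float64(316.9)), (213, np.float64(317.0)), (214, np.float64(317.1)), (215, np.float64(317.5)), (216, np.float64(317.5)), (217, np.float64(317.8)), (218, np.float64(318.0)), (219, np.float64(317.9)), (220, None), (221, None), (222, None), (223, None), (224, None), (225, None), (226, None), (227, None), (228, None), (229, None), (230, None), (231, None)]
top edge T z165 [[598.1   4.  165. ]
 [519.   -3.6 165. ]
 [479.7  -8.8 165. ]]
front-top S [[470.1 -12.6 165. ]
 [606.5  -1.6 165. ]]
front-foot S [[476.6 -55.4  13. ]
 [602.9 -50.   13. ]]
```

Request:
play_rows(motion="-0.3 0 0 -0.1 0;-0.4 0 0 -0.1 0;-0.6 0 0 -0.05 0;-1 0 0 0 0;-1 0 0 0 0")

```text
t: 19.52
eef_pos: [514.3, -207.1, 120.4]
eef_rot: [0.0, -0.035, 0.999, -0.0]
wrist_force: [0.8, -0.0, 3.2]
gripper_width: 27.0
grasp_force: 30.4
```

Request:
play_rows(motion="-1 0 0 -0.3 0;-1 0 0 -0.5 0;-1 0 0 -0.8 0;-1 0 0 -0.8 0;-1 0 0 -0.8 0;-1 0 0 -0.8 0;-1 0 0 -0.8 0;-1 0 0 -0.8 0;-1 0 0 -0.8 0;-1 0 0 -0.4 -0.01;-1 0 0 0 0;-1 0 0 0 0")

```text
t: 21.02
eef_pos: [513.9, -206.8, 255.5]
eef_rot: [-0.001, -0.051, 0.999, 0.0]
wrist_force: [0.7, -0.0, -1.5]
gripper_width: 27.1
grasp_force: 29.9
```

```bash
python3 h.py 537.5 -6.5 255 .1
```

```text
t 21.02 pos [ 513.9 -206.8  255.5] psi 0.101 shift frac [-2.19   9.844  0.031] turn frac 0.0004 w 27.1 F [ 0.7 -0.  -1.5] 29.8932945728302
```

Request:
play_rows(motion="-1 -0.2 0.5 0 0;-1 -0.2 0.9 0 0;-1 -0.2 0.9 0 0;-1 -0.2 0.9 0 0;-1 -0.2 0.9 0 0;-1 -0.2 0.9 0 0;-1 -0.2 0.9 0 0;-1 -0.2 0.9 0 0;-1 -0.2 0.9 0 0;-1 -0.2 0.9 0 0;-1 -0.2 0.9 0 0;-1 0 0.35 0 0")

```text
t: 22.52
eef_pos: [538.2, -5.2, 256.2]
eef_rot: [-0.0, -0.051, 0.999, 0.0]
wrist_force: [0.4, 0.0, -0.5]
gripper_width: 27.1
grasp_force: 29.9
```

Request:
play_rows(motion="-1 0 0 0.5 0;-1 0 0 0.5 0;-1 0 0 0 0;-1 0 0 0 0")

```text
t: 23.02
eef_pos: [538.0, -7.0, 236.0]
eef_rot: [-0.0, -0.05, 0.999, -0.0]
wrist_force: [0.2, -0.4, -1.2]
gripper_width: 27.0
grasp_force: 29.9
```

```bash
python3 - <<'E'
from h import *
togo(537.5,-6.5,198,.1)
b=optics.capture("side")[:,:,::-1]; cv2.imwrite("pics/s6full.png",b)
c=b[110:230,280:360];c=cv2.resize(c,(400,600),interpolation=2);cv2.imwrite("pics/s6.png",c)
E
```

```text
t 23.02 pos [538.  -7. 236.] psi 0.101 shift frac [0.02  0.025 1.901] turn frac 0.0002 w 27.0 F [ 0.2 -0.4 -1.2] 29.938268065452576
```

View pics/s6.png

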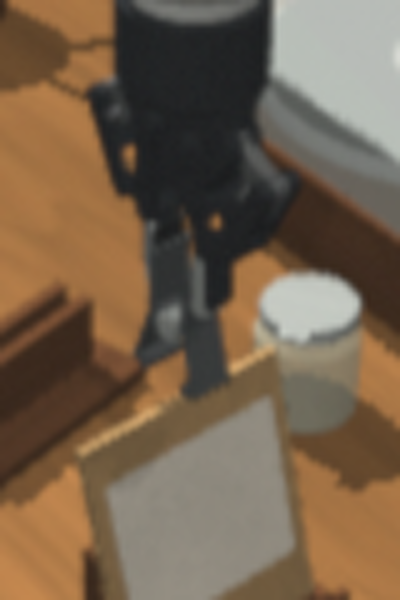

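The last picture shows the clip wide open above the card. The front jaw's bottom is at crop (207,390), the back jaw's at (162,355), and the card's top edge runs (80,457)–(275,350).

```bash
python3 - <<'E'
from h import *
np.set_printoptions(precision=1,suppress=True)
U=lambda a:(np.array(a,float)+.5)/5-.5+[280,110]
for z in(180,184,188): print(z,onz("side",U([[207,390],[162,355],[184.5,372.5]]),z))
print("card top",onz("side",U([[80,456],[275,348]]),165.5))
print("predicted tips mid pix",(pix("side",[538,-7,183.6])-[280,110])*5)
E
```

```text
180 [[544.7 -21.2 180. ]
 [542.7  17.1 180. ]
 [543.7  -2.3 180. ]]
184 [[541.5 -25.3 184. ]
 [539.6  12.8 184. ]
 [540.6  -6.4 184. ]]
188 [[538.4 -29.3 188. ]
 [536.5   8.5 188. ]
 [537.5 -10.6 188. ]]
card top [[468.7 -13.9 165.5]
 [609.2   2.5 165.5]]
predicted tips mid pix [[179.1 373.3]]
```

```bash
python3 - <<'E'
from h import *
np.set_printoptions(precision=1,suppress=True)
b=cv2.imread("pics/s4full.png").astype(int)
for c in (305,315,325):
    col=b[178:206,c,2]; print(c,list(zip(range(178,206),col)))
E
```

```text
305 [(178, np.int64(166)), (179, np.int64(165)), (180, np.int64(149)), (181, np.int64(128)), (182, np.int64(122)), (183, np.int64(121)), (184, np.int64(113)), (185, np.int64(90)), (186, np.int64(64)), (187, np.int64(61)), (188, np.int64(74)), (189, np.int64(94)), (190, np.int64(106)), (191, np.int64(109)), (192, np.int64(111)), (193, np.int64(128)), (194, np.int64(182)), (195, np.int64(200)), (196, np.int64(160)), (197, np.int64(120)), (198, np.int64(115)), (199, np.int64(114)), (200, np.int64(113)), (201, np.int64(114)), (202, np.int64(114)), (203, np.int64(116)), (204, np.int64(126)), (205, np.int64(139))]
315 [(178, np.int64(167)), (179, np.int64(164)), (180, np.int64(162)), (181, np.int64(160)), (182, np.int64(156)), (183, np.int64(153)), (184, np.int64(152)), (185, np.int64(154)), (186, np.int64(157)), (187, np.int64(162)), (188, np.int64(183)), (189, np.int64(202)), (190, np.int64(175)), (191, np.int64(127)), (192, np.int64(114)), (193, np.int64(113)), (194, np.int64(113)), (195, np.int64(114)), (196, np.int64(115)), (197, np.int64(117)), (198, np.int64(120)), (199, np.int64(135)), (200, np.int64(144)), (201, np.int64(143)), (202, np.int64(143)), (203, np.int64(143)), (204, np.int64(143)), (205, np.int64(143))]
325 [(178, np.int64(161)), (179, np.int64(162)), (180, np.int64(162)), (181, np.int64(161)), (182, np.int64(169)), (183, np.int64(194)), (184, np.int64(200)), (185, np.int64(161)), (186, np.int64(119)), (187, np.int64(112)), (188, np.int64(113)), (189, np.int64(115)), (190, np.int64(115)), (191, np.int64(115)), (192, np.int64(117)), (193, np.int64(127)), (194, np.int64(138)), (195, np.int64(143)), (196, np.int64(143)), (197, np.int64(143)), (198, np.int64(144)), (199, np.int64(144)), (200, np.int64(144)), (201, np.int64(144)), (202, np.int64(144)), (203, np.int64(143)), (204, np.int64(142)), (205, np.int64(142))]
```

```bash
python3 - <<'E'
from h import *
np.set_printoptions(precision=1,suppress=True)
for z in (164,166,168): print(onz("side",[[305,195],[315,189.2],[325,183.8]],z), onz("top",[[315.65,198.5]],z))
E
```

```text
[[503.4  -6.6 164. ]
 [539.7  -1.5 164. ]
 [576.1   2.3 164. ]] [[537.2  -1.9 164. ]]
[[502.   -8.6 166. ]
 [538.1  -3.6 166. ]
 [574.5   0.3 166. ]] [[537.   -1.9 166. ]]
[[500.6 -10.7 168. ]
 [536.6  -5.6 168. ]
 [572.9  -1.8 168. ]] [[536.9  -1.9 168. ]]
```

Request:
play_rows(motion="-1 0 0.025 0.3 0;-1 0 0 0.3 0;-1 0 0 0.3 0;-1 0 0 0.2 0;-1 0 0 0 0")

```text
t: 23.7
eef_pos: [537.6, -6.0, 213.6]
eef_rot: [-0.001, -0.051, 0.999, 0.0]
wrist_force: [-0.1, 0.8, -0.3]
gripper_width: 26.9
grasp_force: 29.9
```

Request:
play_rows(motion="-1 0 0 0.2 0;-1 0 0 0.2 0;-1 0 0 0.2 0;-1 0 0 0.1 0;-1 0 0 0 0;-1 0 0 0 0;-1 0 0 0 0")

```text
t: 24.58
eef_pos: [538.1, -6.0, 200.5]
eef_rot: [0.0, -0.051, 0.999, -0.0]
wrist_force: [1.4, -0.0, -0.1]
gripper_width: 27.4
grasp_force: 29.9
```

```bash
python3 - <<'E'
from h import *
togo(538,-6.5,198,.1)
a=cv2.imread("pics/s4full.png").astype(int);b=optics.capture("side")[:,:,::-1].astype(int);cv2.imwrite("pics/s7.png",b)
# has the card moved? compare unobstructed columns against the earlier picture
for c in (299,331): print(c,a[178:206,c,2].tolist(),b[178:206,c,2].tolist(),sep="\n")
d=np.abs(a-b).sum(2)>60; d=d[195:270,290:350]; ys,xs=np.where(d); print(d.sum(), (xs.min()+290,xs.max()+290,ys.min()+195,ys.max()+195) if d.any() else "")
# front jaw tip in the picture: lowest changed row near the middle
P=pix("side",[[538,-6.5,145.5],[538,-31,145],[540,-3,165.5]]);print(P.round(1))
E
```

```text
t 24.57 pos [538.1  -6.  200.5] psi 0.101 shift frac [ 0.009 -0.022  0.123] turn frac 0.0005 w 27.4 F [ 1.4 -0.  -0.1] 29.93906468153
299
[130, 122, 120, 115, 100, 78, 71, 72, 77, 81, 82, 80, 70, 62, 74, 102, 120, 124, 134, 165, 192, 168, 119, 112, 112, 113, 114, 116]
[130, 121, 119, 115, 99, 78, 71, 71, 77, 82, 82, 80, 70, 62, 74, 103, 120, 124, 132, 160, 183, 157, 111, 103, 103, 104, 105, 107]
331
[154, 165, 193, 182, 138, 118, 116, 115, 116, 116, 117, 120, 135, 144, 144, 144, 145, 145, 145, 145, 143, 144, 143, 143, 144, 144, 144, 144]
[154, 166, 194, 182, 138, 118, 116, 115, 116, 116, 116, 120, 134, 144, 144, 144, 145, 145, 145, 145, 144, 144, 143, 144, 144, 145, 145, 144]
109 (np.int64(316), np.int64(349), np.int64(195), np.int64(266))
[[315.5 195.7]
 [320.8 200.6]
 [315.4 189. ]][ WARN:0@1.710] global loadsave.cpp:1063 imwrite_ Unsupported depth image for selected encoder is fallbacked to CV_8U.
```

```bash
python3 - <<'E'
from h import *
b=cv2.imread("pics/s7.png")
for c in (317,319,321,323): print(c,b[186:212,c,2].tolist())
print(pix("side",[[538,-6-19,148],[538,-6-25,151]]).round(1)); 
n=np.array([-.119,.993]);
E
```

```text
317 [47, 49, 53, 53, 56, 58, 59, 64, 68, 75, 68, 56, 53, 73, 111, 133, 136, 134, 137, 140, 142, 143, 142, 143, 140, 141]
319 [52, 53, 54, 56, 56, 56, 55, 56, 56, 56, 56, 55, 61, 92, 127, 142, 142, 140, 140, 141, 141, 141, 142, 142, 142, 143]
321 [56, 56, 56, 56, 55, 56, 56, 56, 56, 56, 56, 62, 92, 127, 142, 143, 143, 143, 142, 142, 142, 141, 143, 142, 142, 141]
323 [86, 73, 68, 66, 64, 61, 59, 57, 57, 58, 67, 91, 124, 140, 143, 144, 143, 143, 143, 141, 141, 139, 140, 140, 142, 142]
[[319.5 198.6]
 [320.9 198.9]]
```

```bash
python3 -c "
from rig import robot
print(robot.job_done())"
```

```text
the job is handed in; nothing more can be done
None
```

I handed the job in at about 24.6 s. The card leans at about 0.29 rad on the dark stand, released, and the clip is held wide open around the middle of its top edge, tips about 18 mm below the edge. The last picture showed the card unmoved. The back jaw was out of sight and the hand-in returned no verdict.

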